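Leak-check the gas manifold with the gauge wand

ROBOT

A 7-joint arm with a two-finger parallel gripper is mounted at the origin on the work surface. World frame = base frame: x ahead of the robot, y to its left, z up, the work surface at z = 0. Lengths are in m, angles in rad, forces in N, time in s.
With the tool pointing down it reaches from about 0.4 to 0.875 m from the base axis. Payload 19.3 kg.
Tool frame: the origin (TCP) lies at the very end of the fingers, on their centre line; the grasp point (between the pads) lies 19 mm behind it; y points along the fingers, x is the direction in which the jaws open and shut, and the axes are right-handed (so a half turn about y gives the same grasp; the last joint's range is limited). The gripper opens to 85 mm and grips with 20 to 120 N. Pads are 22 mm wide; open, the fingers measure 114 mm over their backs; the gripper's body (76 mm by 85 mm) begins 54 mm behind the grasp point. The pads swing forward as they close: fully open they stand 13 mm farther back than shut.
Start: joints at [1.269, 0.521, -0.036, 1.599, 0.021, 1.021, -0.113], TCP at [0.144, -0.608, 0.231] pointing down, gripper open.
Joint ranges: [-2.91, 2.91], [-0.3, 2.13], [-1.5, 1.42], [0.17, 2.43], [-1.26, 4.41], [0.16, 1.93], [-2.52, 2.52]. Speed limits (rad/s): [1.89, 1.89, 2.39, 2.39, 3.01, 3.01, 3.01].

INTERFACE

Orientations are given as [roll, pitch, yaw] about the fixed x, y, z axes, in that order (R = Rz(yaw) Ry(pitch) Rx(roll)).
In Python, from workcell import bot gives the robot as it stands. The module is installed in compiled form; this text tells all that it offers.
- The arm moves only by the shell command python3 -m crank 'ROWS' [FORCE]. ROWS is JSON, a list of rows, each an object of numbers: "hand": the closure, from 0 (fully open) to 1 (shut); "dx", "dy", "dz": the shift along the tool's x, y, z in mm; "yaw": the turn about the tool's y in rad. In form: [{"hand": .., "dx": .., "dy": .., "dz": .., "yaw": ..}, ...]. A call has 1 to 12 rows; each row is the pose to reach, as a shift and turn from the pose commanded when the call began, along the tool's axes at that moment; what a row does not reach only later rows make up. A row lasts 1/12 s, in which the tool goes at most 41.7 mm and 7.16 degrees, less where a joint would pass 70% of its speed; a pose out of reach is approached as far as the arm can. A call with a gripper value outside its range is refused whole. The fingers move at their own pace and stop on an object; FORCE is the grip in N (left out, the last holds). Time passes only in rows, so rows that repeat a pose let the fingers close. It gives the time, the measured TCP pose, the force and the opening at its end, in the units of the state.
- bot.observe(): the state, without advancing time (a new reading comes with each control period).
- bot.grab_frame(name): name is "scene" or "top" or "wrist"; returns the picture (400x640x3 uint8, red, green, blue); there is no depth.
- bot.camera_info(name): a dict with "fx", "fy", "cx", "cy" (pixels), "rvec" (rotation vector, rad) and "tvec" (3), from world to camera coordinates, as OpenCV has them. Camera axes: x right, y down, z forward; pixel columns grow to the right and rows downward; lengths in m; the calibration is good to about 2 mm. The wrist camera is an equidistant fisheye: a pixel r from the principal point sees the ray r / f radians off the axis. A picture is of the moment at which its call begins: read the wrist's pose just before it. camera_info takes no time and is no camera call; for the wrist camera it gives the pose at the moment of the call.
- bot.job_done(): hands the job in, once; it reports no verdict.
The state is a dict: "clock": time; "qpos": joint angles; "qd": joint speeds; "joint_efforts": joint torques, N m; "position": TCP position; "tool_rot": TCP orientation; "force": force on the tool from outside, world axes, zero at the start; "moment": the same for the moment, N m; "grip_width": finger opening in m.
Only numpy, scipy, OpenCV 4.12 (cv2) and the standard library are available. Lean on these libraries where they do the work, as an engineer would, in place of code of your own. Each camera call takes 0.05 s, during which the arm holds its last target.

TASK

Pull the square-handled gauge wand up out of its black holder and press its bell-shaped coupler squarely onto the tilted test nipple of the gas manifold until the nipple's valve snaps open. Finish while still gripping the wand by its handle and holding the coupler pressed square on the nipple against its spring, so that the valve stays open; do not let go. Leave the jar, the vial rack and the driver in its cup where they are.

Things in the scene. Friction and masses are not known exactly. Their poses are not given: they have to be found in the camera images.
- wand_centre (a point): Loose gauge wand, 150 mm long, 150 g, upright in the holder, coupler down. Point on its axis 75 mm from either end; z runs from coupler to handle top. Grey handle 24 x 24 mm square, sides facing x and y, from 33 mm below this point to the top (display windows 5 to 25 mm below it on the x sides); grip the top 60 mm. Below: 18 mm neck with 25 mm collar, then the steel bell coupler.
- wand_mouth (a point): Centre of the mouth of the wand's bell coupler, the wand's lower end, 75 mm below wand_centre. The bell is 36 mm wide outside; inside, it narrows from 28 mm at the mouth to a bore of 17 mm over 10 mm, with a flat floor 15 mm deep.
- wand_seat (a point): Centre of the flat floor inside the coupler, 15 mm up the axis from the mouth, 60 mm below wand_centre: the nipple's tip bears on it when the coupler is home.
- holder_mouth (a point): Centre of the rim of the wand's holder: a fixed black round cup, 52 mm outside, 44 mm inside, rim 60 mm above the bench, on an 84 mm steel disc. The wand's mouth stands on its inner floor, 6 mm above the bench. z is up.
- nipple_tip (a point): Outer end of the steel test nipple, a round-ended pin 14 mm thick standing 32 mm out of a 24 mm brass hex collar on a fixed aluminium block (70 x 70 mm, on a 120 x 100 mm grey plate). z points outward along its axis, which leans 0.50 rad (29 deg) from vertical towards the robot, give or take 0.4 rad in heading. Unpressed, 125 mm above the bench; it moves in with the nipple.
- nipple (a joint): Travel of the nipple into its sleeve along its axis, m: 0 at rest, 0.010 fully in. The push needed falls as it goes in: about 10 N to start it moving, 6 N at 0.005, 4 N at 0.010, so it snaps through. At 0.010 it bears on a stiffer cushion spring, which gives up to 3 mm more under 12 to 20 N. The valve is open beyond 0.007; it springs back out when the push is taken away.
- jar_mid (a point): Bystander: amber glass jar with a white cap, 52 mm wide, 75 mm high, loose; this point is half-way up.
- rack_mid (a point): Bystander: white vial rack 75 x 130 x 30 mm (long along its y) with a few capped amber vials reaching 43 mm above the bench, loose; this point is 15 mm above the bench, at the centre.
- driver_mid (a point): Bystander: round black-handled nut driver, 160 mm long, 26 mm thick, loose in an open steel cup 68 mm wide and 75 mm high; this point is half-way along it.
There are look-alikes about, which are no part of the job. What is shaped like the part that bears wand_centre but green is not meant.

How it is judged:
By the outcome, as a careful person would: the job done as asked, in the order asked, and still so for the second after the job is handed in, while the arm keeps its last pose, push and grip.
It also fails if it takes over 40 s, if anything falls off the work surface, if the arm or the gripper's body presses on something with over 40 N, if the wrist force passes 120 N, or if a joint passes its speed limit or range.

## Working session

There is one attempt and no reset: what is moved stays moved. The work goes in short steps, Python scripts to look and compute and a shell command to move; the robot and the scene stay as the last step left them, time stands still between calls to the robot, and variables do not carry over. Pictures are saved under pics/ and viewed, and the job is handed in when it is done.

```bash
mkdir -p pics; ls
python3 - <<'E'
from workcell import bot
import cv2
print(bot.observe())
for n in ["scene","top","wrist"]:
    print(n,bot.camera_info(n))
    im=bot.grab_frame(n); cv2.imwrite(f"pics/{n}0.png",im[:,:,::-1])
E
```

```text
pics
{'clock': 0.0, 'qpos': array([ 1.26879971,  0.52202859, -0.03634205,  1.60000587,  0.0212183 ,
        1.02109185, -0.11281094]), 'qd': array([-0.00050662,  0.00044847,  0.00062504, -0.00127809,  0.00038126,
        0.00355815, -0.00022562]), 'joint_efforts': array([ 1.49383754e-04, -9.27131367e+01,  1.97991706e+00, -3.69933307e+01,
        1.78651797e-02,  8.23347014e-03,  5.99324903e-05]), 'position': array([ 0.14346872, -0.60796328,  0.23071725]), 'tool_rot': array([-1.57088645e+00,  1.14449718e-03, -1.33899844e+00]), 'force': array([ 0.14086042, -0.38406675,  0.04583418]), 'moment': array([-0.02282176, -0.00017755,  0.0086778 ]), 'grip_width': 0.08501143922320639}
scene {'fx': 471.41030277330395, 'fy': 471.41030277330395, 'cx': 314.66396210502234, 'cy': 204.05556461923268, 'rvec': array([ 1.04191481,  2.60714449, -0.78878934]), 'tvec': array([ 0.4558443 , -0.28675137,  1.58378152])}
top {'fx': 499.4648416517056, 'fy': 499.4648416517056, 'cx': 317.3238330672818, 'cy': 205.8949821548567, 'rvec': array([ 2.20737384, -2.13927848,  0.14528658]), 'tvec': array([-0.02898555,  0.66306378,  1.40200056])}
wrist {'fx': 309.70691628693146, 'fy': 309.70691628693146, 'cx': 321.4429847973328, 'cy': 200.7554348768172, 'rvec': array([-2.28541417,  1.80862789,  0.25144961]), 'tvec': array([-0.62502297, -0.03557008,  0.37743401])}
```

View pics/scene0.png

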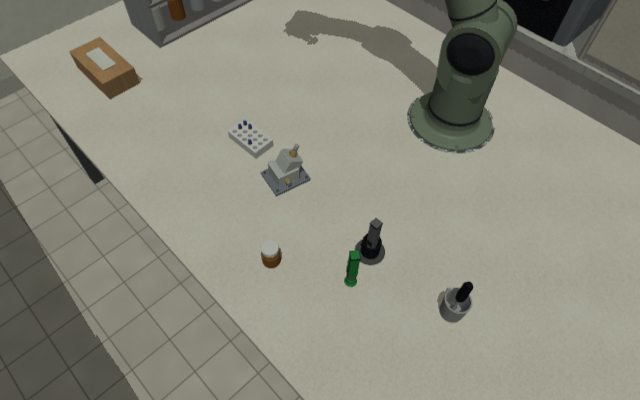

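View pics/top0.png

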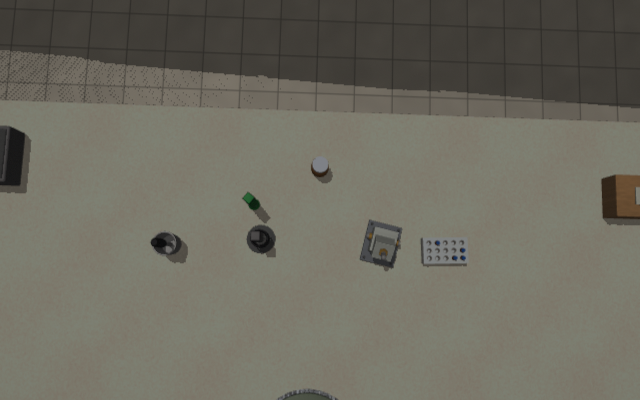

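View pics/wrist0.png

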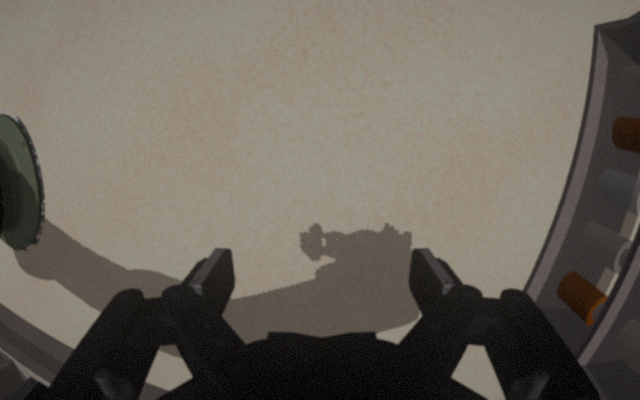

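The scene view shows the grey wand in its black holder at (373,238), the green look-alike at (352,268), the driver in its cup at (458,298), the manifold at (287,168) with its nipple at (296,148), the jar at (271,254) and the rack at (250,137). In the top view the wand is at (258,238), the green one at (251,201), the driver at (160,242), the manifold at (381,243), the jar at (320,166) and the rack at (445,251).
What could be taken for the wand: the green wand at scene (352,268), which the task excludes, and the black round driver at (463,292). The grey square handle at (375,227) is the one, and I'll check it in close crops.

Run:
```python
import cv2, numpy as np
s=cv2.imread("pics/scene0.png"); t=cv2.imread("pics/top0.png")
a=cv2.resize(s[205:295,330:410],None,fx=5,fy=5,interpolation=cv2.INTER_CUBIC)
b=cv2.resize(t[190:265,225:290],None,fx=5,fy=5,interpolation=cv2.INTER_CUBIC)
h=450; b=cv2.resize(b,(390,450))
g=lambda x:np.clip(x.astype(float)*1.6+10,0,255).astype('uint8')
cv2.imwrite("pics/crop1.png",g(np.hstack([a,b])))
a=cv2.resize(s[130:200,250:320],None,fx=5.7,fy=5.7,interpolation=cv2.INTER_CUBIC)
b=cv2.resize(t[210:280,350:420],None,fx=5.7,fy=5.7,interpolation=cv2.INTER_CUBIC)
cv2.imwrite("pics/crop2.png",g(np.hstack([a,b])))
```

```text
(no output)
```

View pics/crop1.png

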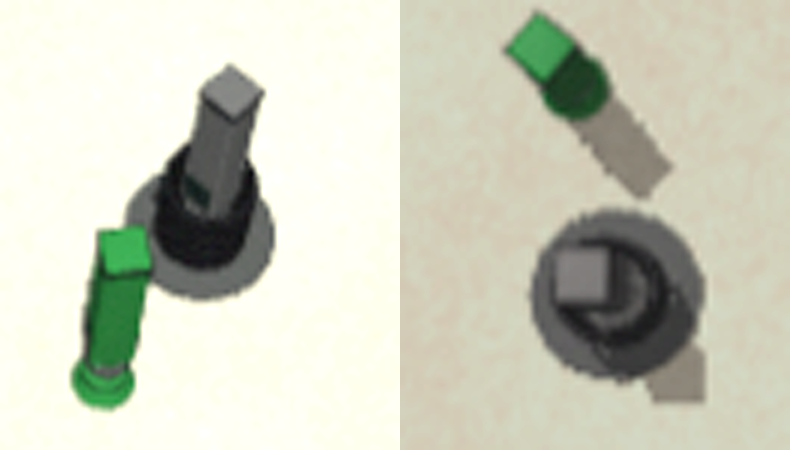

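View pics/crop2.png

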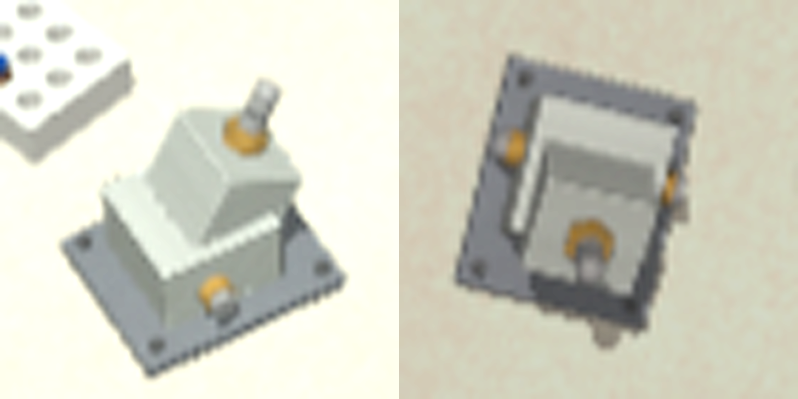

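The crops confirm the choice. The grey square handle with its dark window stands in the black cup, with its top at scene (376.5,223.4) and top view (255.2,236). The green one stands free. The nipple's tip is at scene (297,145) and top view (383.5,258).

```bash
cat > h.py <<'E'
import numpy as np, cv2
from workcell import bot
from scipy.spatial.transform import Rotation as Ro
def cam(n):
    c=bot.camera_info(n); R=cv2.Rodrigues(c["rvec"])[0]; return c,R,np.array(c["tvec"])
def ray(C,n,px):
    c,R,t=C; x=(px[0]-c["cx"])/c["fx"]; y=(px[1]-c["cy"])/c["fy"]
    if n=="wrist":
        r=np.hypot(x,y); d=np.array([np.sin(r)*x/r,np.sin(r)*y/r,np.cos(r)])
    else: d=np.array([x,y,1.])
    d=R.T@d; return -R.T@t, d/np.linalg.norm(d)
def plane(o,d,z): return o+d*(z-o[2])/d[2]
def tri(rs):
    A=sum(np.eye(3)-np.outer(d,d) for o,d in rs); b=sum((np.eye(3)-np.outer(d,d))@o for o,d in rs)
    p=np.linalg.solve(A,b); return p,[np.linalg.norm((np.eye(3)-np.outer(d,d))@(p-o)) for o,d in rs]
def proj(C,n,P):
    c,R,t=C; q=R@np.asarray(P,float)+t
    if n=="wrist":
        r=np.hypot(q[0],q[1]); th=np.arctan2(r,q[2]); u=q[:2]/r*th
    else: u=q[:2]/q[2]
    return u*[c["fx"],c["fy"]]+[c["cx"],c["cy"]]
E
python3 - <<'E'
from h import *
S=cam("scene");T=cam("top")
W=cam("wrist")
rs=lambda p:ray(S,"scene",p); rt=lambda p:ray(T,"top",p)
print("top z156",plane(*rs((376.5,223.4)),.156),plane(*rt((255.2,236)),.156),tri([rs((376.5,223.4)),rt((255.2,236))]))
print("disc",plane(*rs((330+200/5,205+228/5)),.003),plane(*rt((261.2,239.2)),.003))
print("tip",tri([rs((297,145.1)),rt((383.5,257.5))]), plane(*rs((297,145.1)),.125),plane(*rt((383.5,257.5)),.125))
f=lambda x,y:((x-399)/5.7+350,y/5.7+210)
c=[plane(*rt(f(*p)),.006) for p in [(513,57),(693,103),(645,330),(458,285)]]
print(c, [np.degrees(np.arctan2(*(c[i]-c[j])[[1,0]])) for i,j in [(0,1),(3,2),(0,3),(1,2)]])
for n,p in [("jar",(320,163)),("green",(253,203)),("driver",(166,243)),("rack",(445,251))]: print(n,plane(*rt(p),.03))
o=bot.observe(); R=Ro.from_euler('xyz',o["tool_rot"]).as_matrix(); print(R)
print("wcam in tool", R.T@((-W[1].T@W[2])-o["position"]), (W[1]@R))
E
```

```text
top z156 [0.57193153 0.15815815 0.156     ] [0.56567208 0.15433426 0.156     ] (array([0.56633857, 0.15510305, 0.14603961]), [np.float64(0.00031110805893000415), np.float64(0.0003111080589298991)])
disc [0.5673675  0.15419076 0.003     ] [0.56430625 0.15212818 0.003     ]
tip (array([ 0.52068177, -0.18963241,  0.11761305]), [np.float64(0.0004391725275773904), np.float64(0.0004391725275772886)]) [ 0.52515422 -0.18515465  0.125     ] [ 0.52029706 -0.18814815  0.125     ]
[array([ 0.6305039 , -0.16507337,  0.006     ]), array([ 0.60966551, -0.25862484,  0.006     ]), array([ 0.49262994, -0.23528116,  0.006     ]), array([ 0.51261832, -0.13901039,  0.006     ])] [np.float64(77.44249603716813), np.float64(78.27052213104676), np.float64(-12.466813759076327), np.float64(-11.280069505075165)]
jar [ 0.7909726  -0.01238217  0.03      ]
green [0.66683922 0.17777091 0.03      ]
driver [0.54391564 0.42009365 0.03      ]
rack [ 0.54562663 -0.38051268  0.03      ]
[[ 2.29685891e-01 -2.38456046e-04  9.73264781e-01]
 [-9.73264510e-01  7.30209259e-04  2.29686006e-01]
 [-7.65456972e-04 -9.99999705e-01 -6.43620420e-05]]
wcam in tool [ 0.00017668 -0.14198618  0.06879774] [[ 9.99999630e-01 -8.54468562e-04  1.03658461e-04]
 [-1.33221161e-04 -2.72629001e-01 -9.62119229e-01]
 [ 8.50360936e-04  9.62118858e-01 -2.72629014e-01]]
```

The wand is at about (0.566, 0.154). The manifold heading is about 168°, with the tip at about (0.521,-0.188,0.125). The tool can only turn about the vertical, so the wand has to be swivelled 0.5 rad in the jaws, using the fixed holder as a stop. First I'll move above the manifold for a close wrist view.

```bash
python3 -m crank '[{"hand":0,"dx":-320,"dy":-70,"dz":400,"yaw":0.233},{"hand":0,"dx":-320,"dy":-70,"dz":400,"yaw":0.233},{"hand":0,"dx":-320,"dy":-70,"dz":400,"yaw":0.233},{"hand":0,"dx":-320,"dy":-70,"dz":400,"yaw":0.233},{"hand":0,"dx":-320,"dy":-70,"dz":400,"yaw":0.233},{"hand":0,"dx":-320,"dy":-70,"dz":400,"yaw":0.233},{"hand":0,"dx":-320,"dy":-70,"dz":400,"yaw":0.233},{"hand":0,"dx":-320,"dy":-70,"dz":400,"yaw":0.233},{"hand":0,"dx":-320,"dy":-70,"dz":400,"yaw":0.233},{"hand":0,"dx":-320,"dy":-70,"dz":400,"yaw":0.233},{"hand":0,"dx":-320,"dy":-70,"dz":400,"yaw":0.233},{"hand":0,"dx":-320,"dy":-70,"dz":400,"yaw":0.233}]'
```

```text
clock: 1.15
position: [0.4498, -0.2164, 0.2994]
tool_rot: [-1.571, -0.0, -1.572]
force: [0.2, -1.0, -0.6]
grip_width: 0.0854
```

Run:
```python
from h import *
import pickle
W=cam("wrist"); o=bot.observe(); print(o["position"],o["qd"].round(3))
im=bot.grab_frame("wrist"); cv2.imwrite("pics/w1.png",im[:,:,::-1]); pickle.dump(W,open("w1.pkl","wb"))
print(proj(W,"wrist",(0.521,-0.188,.125)))
```

```text
[ 0.44975743 -0.216394    0.29942565] [-0.752  0.103 -0.268 -0.321  0.088  0.226 -1.038]
[292.69613333 113.21763146]
```

View pics/w1.png

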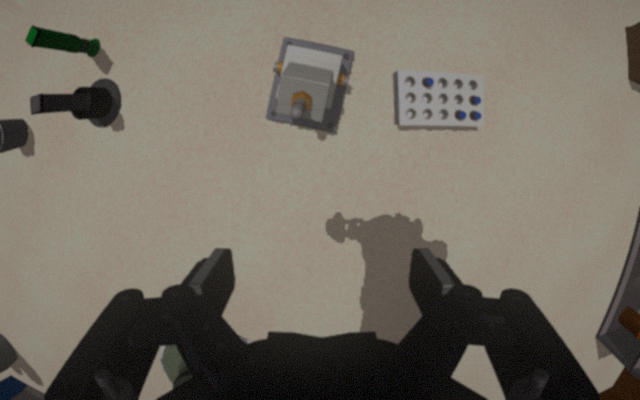

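The wrist view shows the manifold at (310,85), the nipple at (300,103), the rack at (440,98) and the grey wand at left (75,102). I'll crop it to find the tip and the axis.

Run:
```python
import cv2,numpy as np
s=cv2.imread("pics/w1.png")
a=cv2.resize(s[30:140,260:365],None,fx=5.4,fy=5.4,interpolation=cv2.INTER_CUBIC)
cv2.imwrite("pics/w1c.png",np.clip(a*1.5,0,255).astype('uint8'))
```

```text
(no output)
```

View pics/w1c.png

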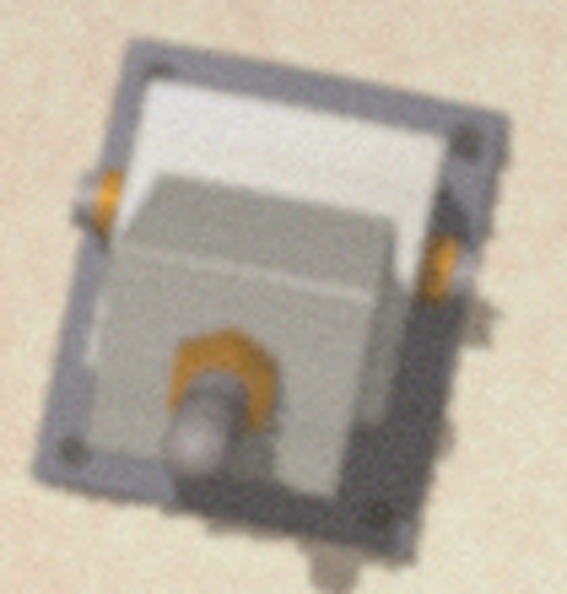

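Run:
```python
from h import *
import pickle
W=pickle.load(open("w1.pkl","rb"))
f=lambda x,y:(x/5.4+260,y/5.4+30)
r=lambda p:ray(W,"wrist",f(*p))
c=[plane(*r(p),.006) for p in [(133,42),(508,118),(408,560),(38,482)]]
print(np.round(c,4), [np.degrees(np.arctan2(*(c[i]-c[j])[[1,0]])) for i,j in [(0,1),(3,2),(3,0),(2,1)]])
zc=.125-.007*np.cos(.5)
C=plane(*r((196,446)),zc); print("capcentre",C)
col=plane(*r((225,382)),.125-.032*np.cos(.5)); print("col",col, "dir",C-col,np.degrees(np.arctan2(*(C-col)[[1,0]])))
S=cam("scene");T=cam("top")
print(tri([ray(S,"scene",(297,146)),ray(T,"top",(383.5,257.5)),r((196,446))]))
for hd in (166,168,170,172,175):
  h=np.radians(hd);d=np.array([np.sin(.5)*np.cos(h),np.sin(.5)*np.sin(h),np.cos(.5)])
  # axis line reproj: collar centre 25mm below
  P=C-d*.025; p=proj(W,"wrist",P); print(hd,(p-[260,30])*5.4, C+d*.007)
```

```text
[[ 0.6311 -0.1661  0.006 ]
 [ 0.6098 -0.2625  0.006 ]
 [ 0.4927 -0.2369  0.006 ]
 [ 0.5143 -0.1408  0.006 ]] [np.float64(77.5644573605853), np.float64(77.3441618044589), np.float64(167.78376825781507), np.float64(167.6404253709245)]
capcentre [ 0.52163461 -0.19117456  0.11885692]
col [ 0.53496759 -0.1954398   0.09691736] dir [-0.01333298  0.00426523  0.02193956] 162.26047207622992
(array([ 0.52097773, -0.19033734,  0.11322402]), [np.float64(0.0002130569629557784), np.float64(0.0006320470780723112), np.float64(0.0008114146954275755)])
166 [218.33379005 390.34201695] [ 0.51837832 -0.19036268  0.125     ]
168 [216.32910303 389.91752955] [ 0.51835197 -0.19047682  0.125     ]
170 [214.31016076 389.56293957] [ 0.51832962 -0.1905918   0.125     ]
172 [212.27944878 389.27867521] [ 0.5183113 -0.1907075  0.125    ]
175 [209.21678344 388.98486059] [ 0.51829141 -0.19088207  0.125     ]
```

Heading is 167.6° by the plate, and the nipple line gives 162–167°. The tip is at about (0.518,-0.190,0.125). Next I'll go above the wand.

```bash
python3 -m crank '[{"hand":0,"dx":-358,"dy":40,"dz":107},{"hand":0,"dx":-358,"dy":40,"dz":107},{"hand":0,"dx":-358,"dy":40,"dz":107},{"hand":0,"dx":-358,"dy":40,"dz":107},{"hand":0,"dx":-358,"dy":40,"dz":107},{"hand":0,"dx":-358,"dy":40,"dz":107},{"hand":0,"dx":-358,"dy":40,"dz":107},{"hand":0,"dx":-358,"dy":40,"dz":107},{"hand":0,"dx":-358,"dy":40,"dz":107},{"hand":0,"dx":-358,"dy":40,"dz":107},{"hand":0,"dx":-358,"dy":40,"dz":107},{"hand":0,"dx":-358,"dy":40,"dz":107}]'
python3 - <<'E'
from h import *
import pickle
W=cam("wrist"); o=bot.observe(); print(o["position"],o["tool_rot"],o["qd"].round(3),o["qpos"].round(2))
im=bot.grab_frame("wrist"); cv2.imwrite("pics/w2.png",im[:,:,::-1]); pickle.dump(W,open("w2.pkl","wb"))
print(proj(W,"wrist",(0.566,.154,.156)))
E
```

```text
[ 0.45483327 -0.20950089  0.30036011] [-1.56751821  0.00224916 -1.56441084] [ 0.064 -0.005  0.024  0.032 -0.019 -0.034  0.183] [ 0.48  0.25 -0.2   1.83  0.05  1.06 -1.3 ]
[ 37.4851056  106.28991385]$[0]: bad value
```

View pics/w2.png

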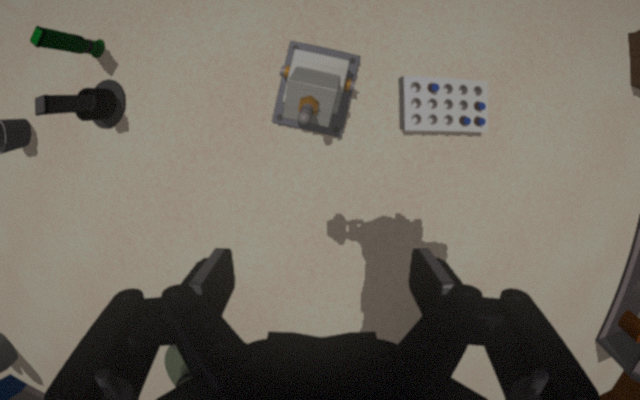

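The move was refused because every row needs "yaw". The picture is a second, settled view of the manifold, with the tip at about (305,117). I'll send the move again with all the fields.

```bash
python3 -m crank '[{"hand":0,"dx":-358,"dy":40,"dz":107,"yaw":0},{"hand":0,"dx":-358,"dy":40,"dz":107,"yaw":0},{"hand":0,"dx":-358,"dy":40,"dz":107,"yaw":0},{"hand":0,"dx":-358,"dy":40,"dz":107,"yaw":0},{"hand":0,"dx":-358,"dy":40,"dz":107,"yaw":0},{"hand":0,"dx":-358,"dy":40,"dz":107,"yaw":0},{"hand":0,"dx":-358,"dy":40,"dz":107,"yaw":0},{"hand":0,"dx":-358,"dy":40,"dz":107,"yaw":0},{"hand":0,"dx":-358,"dy":40,"dz":107,"yaw":0},{"hand":0,"dx":-358,"dy":40,"dz":107,"yaw":0},{"hand":0,"dx":-358,"dy":40,"dz":107,"yaw":0},{"hand":0,"dx":-358,"dy":40,"dz":107,"yaw":0}]'
python3 - <<'E'
from h import *
import pickle
bot.grab_frame("top")
W=cam("wrist"); o=bot.observe(); print(o["position"],o["tool_rot"],o["qd"].round(3),o["qpos"].round(2))
im=bot.grab_frame("wrist"); cv2.imwrite("pics/w3.png",im[:,:,::-1]); pickle.dump(W,open("w3.pkl","wb"))
print(proj(W,"wrist",(0.566,.154,.156)))
E
```

```text
clock: 2.25
position: [0.5562, 0.1393, 0.2586]
tool_rot: [-1.572, -0.001, -1.572]
force: [0.3, 0.3, -0.4]
grip_width: 0.0854
[0.556325   0.13855265 0.25887398] [-1.57112462e+00 -5.94244171e-04 -1.57306255e+00] [ 0.013 -0.01   0.003 -0.    -0.     0.    -0.   ] [-0.1   0.43 -0.34  1.7   0.16  1.05 -2.07]
[301.7671163  188.74583552]
```

View pics/w3.png

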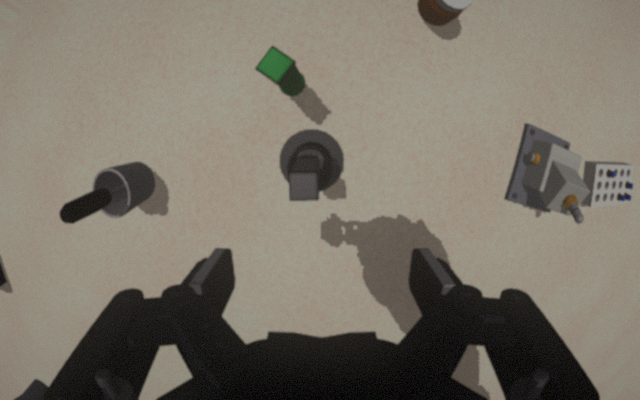

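The wrist view shows the grey wand top at (304,186) in its holder disc at (311,160). The green wand is at (277,66) and the driver at (110,195).

Run:
```python
from h import *
import pickle
s=cv2.imread("pics/w3.png")
a=cv2.resize(s[120:215,265:360],None,fx=6,fy=6,interpolation=cv2.INTER_CUBIC)
cv2.imwrite("pics/w3c.png",np.clip(a*1.8,0,255).astype('uint8'))
W=pickle.load(open("w3.pkl","rb"))
for p in [(304,186),(304,187),(303,186)]: print(plane(*ray(W,"wrist",p),.156))
print("disc",plane(*ray(W,"wrist",(311.5,161)),.003))
W=pickle.load(open("w2.pkl","rb")); print(plane(*ray(W,"wrist",(305.5,116.5)),.119))
```

```text
[0.56828771 0.15214145 0.156     ]
[0.56745293 0.15215468 0.156     ]
[0.5682913 0.1529554 0.156    ]
disc [0.56599404 0.15060876 0.003     ]
[ 0.52298635 -0.19277184  0.119     ]
```

View pics/w3c.png

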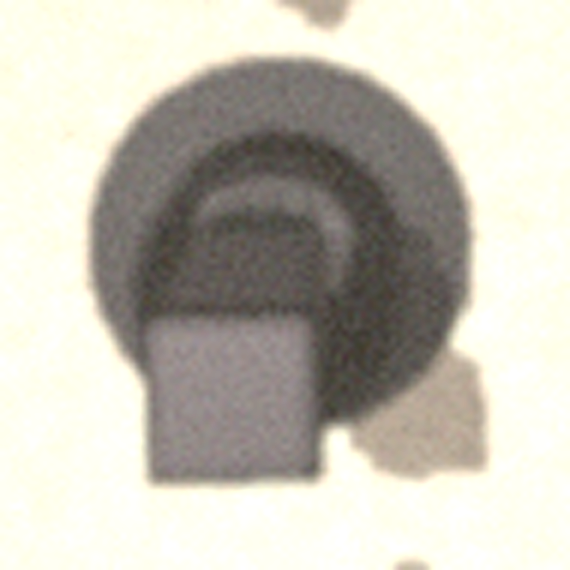

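```bash
python3 -m crank '[{"hand":0,"dx":-14,"dy":15,"dz":11,"yaw":0},{"hand":0,"dx":-14,"dy":50,"dz":11,"yaw":0},{"hand":0,"dx":-14,"dy":85,"dz":11,"yaw":0},{"hand":0,"dx":-14,"dy":120,"dz":11,"yaw":0},{"hand":0,"dx":-14,"dy":145,"dz":11,"yaw":0},{"hand":0,"dx":-14,"dy":157,"dz":11,"yaw":0},{"hand":0,"dx":-14,"dy":157,"dz":11,"yaw":0},{"hand":0,"dx":-14,"dy":157,"dz":11,"yaw":0}]' 25
python3 -m crank '[{"hand":1,"dx":0,"dy":0,"dz":0,"yaw":0},{"hand":1,"dx":0,"dy":0,"dz":0,"yaw":0},{"hand":1,"dx":0,"dy":0,"dz":0,"yaw":0},{"hand":1,"dx":0,"dy":0,"dz":0,"yaw":0},{"hand":1,"dx":0,"dy":0,"dz":0,"yaw":0},{"hand":1,"dx":0,"dy":0,"dz":0,"yaw":0},{"hand":1,"dx":0,"dy":0,"dz":0,"yaw":0},{"hand":1,"dx":0,"dy":0,"dz":0,"yaw":0}]' 25
```

```text
clock: 3.02
position: [0.5679, 0.1531, 0.1029]
tool_rot: [-1.57, -0.0, -1.573]
force: [0.1, 0.5, 0.6]
grip_width: 0.0855
clock: 3.68
position: [0.5677, 0.1537, 0.1026]
tool_rot: [-1.57, 0.0, -1.572]
force: [-1.4, -1.1, 6.5]
grip_width: 0.0239
```

Gripped at 23.9 mm. Now I'll lift so the mouth is 12 mm below the holder rim, then arc towards the robot so the rim swivels the wand by about 0.5 rad.

```bash
python3 -m crank '[{"hand":1,"dx":0,"dy":-20,"dz":0,"yaw":0},{"hand":1,"dx":0,"dy":-42,"dz":0,"yaw":0},{"hand":1,"dx":0,"dy":-42,"dz":-6,"yaw":0},{"hand":1,"dx":0,"dy":-42,"dz":-14,"yaw":0},{"hand":1,"dx":0,"dy":-43,"dz":-22,"yaw":0},{"hand":1,"dx":0,"dy":-43,"dz":-30,"yaw":0},{"hand":1,"dx":0,"dy":-42,"dz":-38,"yaw":0},{"hand":1,"dx":0,"dy":-41,"dz":-46,"yaw":0},{"hand":1,"dx":0,"dy":-39,"dz":-53,"yaw":0},{"hand":1,"dx":0,"dy":-38,"dz":-58,"yaw":0},{"hand":1,"dx":0,"dy":-38,"dz":-58,"yaw":0}]' 25
python3 - <<'E'
from h import *
print(bot.observe()["force"],bot.observe()["position"])
im=bot.grab_frame("scene"); im2=bot.grab_frame("wrist")
a=cv2.resize(im[185:285,310:420],None,fx=4,fy=4,interpolation=cv2.INTER_CUBIC)[:,:,::-1]
b=im2[:,:,::-1]; 
cv2.imwrite("pics/t1.png",np.clip(np.hstack([a,b[:,150:500]])*1.4,0,255).astype('uint8'))
E
```

```text
clock: 4.6
position: [0.5082, 0.1536, 0.1396]
tool_rot: [-1.572, -0.0, -1.572]
force: [1.3, -0.9, -1.5]
grip_width: 0.0237
[ 1.26621806 -0.86091043 -1.46563036] [0.508241   0.1535636  0.13961125]
```

View pics/t1.png

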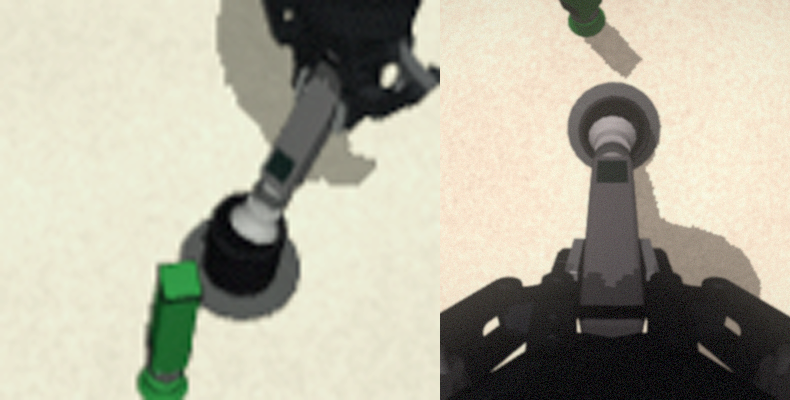

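It worked: the wand is tilted, with its bell at the rim and the handle leaning towards the robot. Next I'll lift it clear with a firmer grip and measure the tilt.

```bash
python3 -m crank '[{"hand":1,"dx":0,"dy":0,"dz":0,"yaw":0},{"hand":1,"dx":0,"dy":-30,"dz":0,"yaw":0},{"hand":1,"dx":0,"dy":-65,"dz":0,"yaw":0},{"hand":1,"dx":0,"dy":-100,"dz":0,"yaw":0},{"hand":1,"dx":0,"dy":-100,"dz":0,"yaw":0},{"hand":1,"dx":0,"dy":-100,"dz":0,"yaw":0},{"hand":1,"dx":0,"dy":-100,"dz":0,"yaw":0}]' 60
python3 - <<'E'
from h import *
import pickle
o=bot.observe();print(o["position"],o["tool_rot"],o["qd"].round(3))
W=cam("wrist"); im2=bot.grab_frame("wrist"); im=bot.grab_frame("scene"); it=bot.grab_frame("top")
pickle.dump((W,cam("scene"),cam("top"),o),open("m.pkl","wb"))
for n,i in (("wrist",im2),("scene",im),("top",it)): cv2.imwrite(f"pics/m_{n}.png",i[:,:,::-1])
S=cam("scene");T=cam("top")
print(proj(S,"scene",o["position"]),proj(T,"top",o["position"]))
a=cv2.resize(im[150:270,300:420],None,fx=3.3,fy=3.3,interpolation=cv2.INTER_CUBIC)[:,:,::-1]
c=cv2.resize(it[200:280,210:290],None,fx=4.95,fy=4.95,interpolation=cv2.INTER_CUBIC)[:,:,::-1]
cv2.imwrite("pics/m.png",np.clip(np.hstack([a,c])*1.4,0,255).astype('uint8'))
cv2.imwrite("pics/mw.png",np.clip(cv2.resize(im2[80:340,200:440],None,fx=2.2,fy=2.2,interpolation=cv2.INTER_CUBIC)[:,:,::-1]*1.6,0,255).astype('uint8'))
E
```

```text
clock: 5.28
position: [0.5092, 0.1536, 0.2394]
tool_rot: [-1.571, -0.0, -1.572]
force: [-0.5, 0.2, -2.5]
grip_width: 0.0234
[0.50917102 0.15360095 0.23941629] [-1.57144079e+00 -1.58110987e-04 -1.57205382e+00] [-0.004  0.019  0.003  0.012  0.001 -0.002  0.001]
[396.85392775 188.51085182] [251.04404196 257.40329547]
```

View pics/m.png

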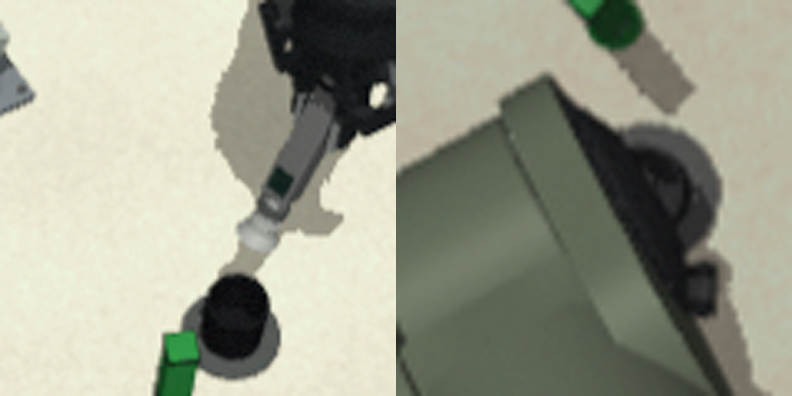

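View pics/mw.png

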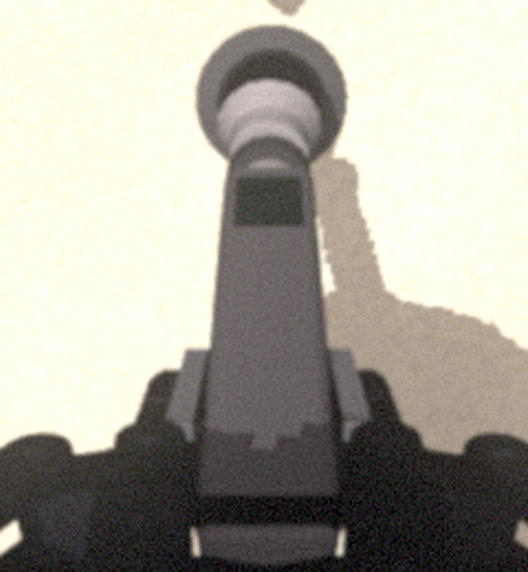

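The wand hangs clear of the holder. In the wrist crop its window edges are at rows 177 and 227 and its top edge is at 497; the bell is centred on the same column (~269). I'll fit the tilt from these in the tool plane.

Run:
```python
from h import *
import pickle
from scipy.optimize import least_squares
W,S,T,o=pickle.load(open("m.pkl","rb"))
R=Ro.from_euler('xyz',o["tool_rot"]).as_matrix(); G0=o["position"]-R[:,1]*.019
def P(p,s,off,lx=0):
    th,s0,w=p; u=-np.cos(th)*R[:,1]-np.sin(th)*R[:,2]; v=np.cos(th)*R[:,2]-np.sin(th)*R[:,1]
    return G0+w*R[:,2]+(s-s0)*u+off*v+lx*R[:,0]
obs=[(-.025,.012,160.5),(-.005,.012,183.2),(.075,.012,305.9)]
def res(p): return np.array([proj(W,"wrist",P(p,s,f))[1]-y for s,f,y in obs]+[(p[1]-.040)/.002,p[2]/.001])
r=least_squares(res,[.5,.04,0]);print(r.x,np.degrees(r.x[0]),res(r.x))
J=r.jac; print(np.sqrt(np.diag(np.linalg.inv(J.T@J))))
p=r.x
print("win scene",proj(S,"scene",P(p,-.015,.012)),"obs 385.2,204.8; mouth",proj(S,"scene",P(p,-.075,0)),"obs 378.5,221.5; top",)
for q in [(-.025,.008),(-.005,.008)]: print(proj(W,"wrist",P(p,q[0],.012,q[1])))
# mouth silhouettes in the wrist: bell rim lower side
print(proj(W,"wrist",P(p,-.075,.018)), proj(W,"wrist",P(p,-.075,0,.018)),proj(W,"wrist",P(p,-.075,0,-.018)))
```

```text
[0.38490642 0.04742422 0.00193753] 22.053513445243727 [ 2.1199132  -2.0119323   0.92456241  3.71210764  1.93753362]
[0.00986235 0.00105581 0.00086086]
win scene [384.77430195 205.2257857 ] obs 385.2,204.8; mouth [378.59583631 221.084773  ] obs 378.5,221.5; top
[333.94382182 162.63916487]
[335.18339786 181.19853215]
[320.7930019  121.03109425] [344.38450401 142.75108734] [297.23349724 142.76478259]
```

The fit is inconsistent: the window looks larger than predicted, so the wand may have slipped along the jaws. I'll read the corners more finely.

Run:
```python
import cv2,numpy as np
i=cv2.imread("pics/m_wrist.png"); g=lambda a:np.clip(a.astype(float)*2,0,255).astype('uint8')
cv2.imwrite("pics/mw2.png",g(cv2.resize(i[85:195,275:375],None,fx=5.4,fy=5.4,interpolation=cv2.INTER_CUBIC)))
cv2.imwrite("pics/mw3.png",g(cv2.resize(i[230:340,240:400],None,fx=4.5,fy=4.5,interpolation=cv2.INTER_CUBIC)*1.5))
j=cv2.imread("pics/m_scene.png")
cv2.imwrite("pics/ms2.png",g(cv2.resize(j[170:240,360:425],None,fx=8,fy=8,interpolation=cv2.INTER_CUBIC)*.7))
```

```text
(no output)
```

View pics/mw2.png

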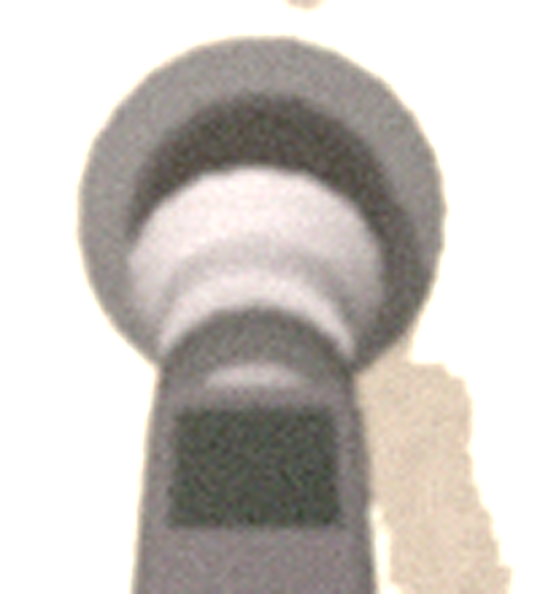

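View pics/mw3.png

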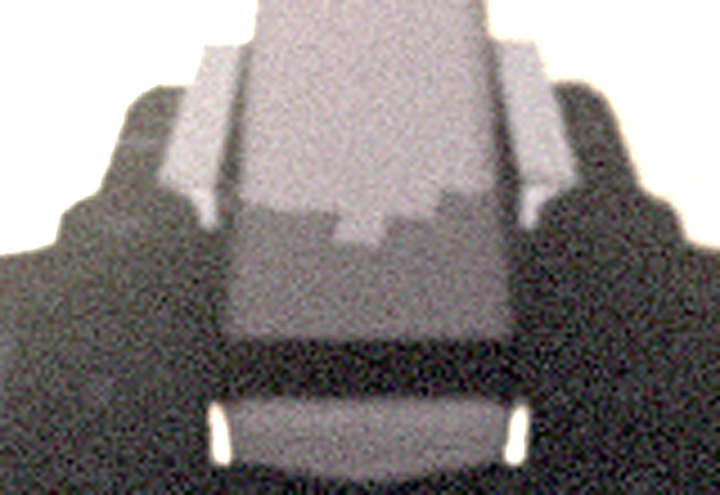

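View pics/ms2.png

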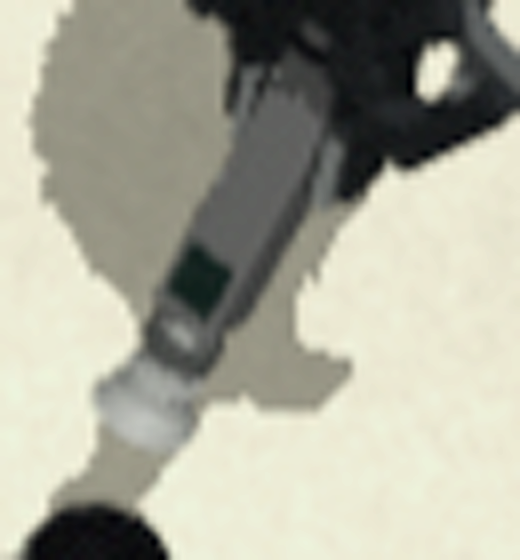

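Run:
```python
from h import *
import pickle
from scipy.optimize import least_squares
W,S,T,o=pickle.load(open("m.pkl","rb"))
R=Ro.from_euler('xyz',o["tool_rot"]).as_matrix(); G0=o["position"]-R[:,1]*.019
def P(p,s,off,lx=0):
    th,s0,w=p; u=-np.cos(th)*R[:,1]-np.sin(th)*R[:,2]; v=np.cos(th)*R[:,2]-np.sin(th)*R[:,1]
    return G0+w*R[:,2]+(s-s0)*u+off*v+lx*R[:,0]
for th in (.35,.4,.45,.5,.55,.6):
  for s0 in (.035,.045):
    p=(th,s0,0)
    print(th,s0,"win",[proj(W,"wrist",P(p,s,.012))[1].round(1) for s in (-.033,-.025,-.005,.075)],"topback",proj(W,"wrist",P(p,.075,-.012))[1].round(1),
     "bell top",min(proj(W,"wrist",P(p,-.075,.018*np.cos(a),.018*np.sin(a)))[1] for a in np.linspace(0,6.28,60)).round(1),
     "bell w",(lambda q:(np.ptp(q)).round(1))([proj(W,"wrist",P(p,-.075,.018*np.cos(a),.018*np.sin(a)))[0] for a in np.linspace(0,6.28,60)]),
     "scene win",proj(S,"scene",P(p,-.015,.012)).round(1),"mouth",proj(S,"scene",P(p,-.075,0)).round(1), "hw",(proj(W,"wrist",P(p,-.005,.012,.012))[0]-proj(W,"wrist",P(p,-.005,.012,-.012))[0]).round(1))
```

```text
0.35 0.035 win [np.float64(172.7), np.float64(179.7), np.float64(199.9), np.float64(338.2)] topback 365.8 bell top 135.3 bell w 48.9 scene win [387.6 200.9] mouth [381.8 216.6] hw 45.7
0.35 0.045 win [np.float64(164.6), np.float64(171.0), np.float64(189.3), np.float64(314.2)] topback 344.6 bell top 129.8 bell w 47.1 scene win [386.1 203.9] mouth [380.4 219.4] hw 43.5
0.4 0.035 win [np.float64(168.3), np.float64(175.9), np.float64(197.5), np.float64(342.3)] topback 366.2 bell top 128.7 bell w 49.5 scene win [387.1 201. ] mouth [380.5 217.3] hw 46.1
0.4 0.045 win [np.float64(159.6), np.float64(166.5), np.float64(186.2), np.float64(317.7)] topback 344.9 bell top 122.9 bell w 47.7 scene win [385.5 204.1] mouth [379.1 220.2] hw 44.0
0.45 0.035 win [np.float64(164.1), np.float64(172.2), np.float64(195.3), np.float64(346.1)] topback 366.4 bell top 122.2 bell w 50.2 scene win [386.6 201.1] mouth [379.3 218. ] hw 46.6
0.45 0.045 win [np.float64(154.8), np.float64(162.2), np.float64(183.2), np.float64(321.0)] topback 344.9 bell top 115.9 bell w 48.4 scene win [384.9 204.3] mouth [377.7 220.9] 
[... 412 characters left out ...]
p.float64(165.1), np.float64(191.2), np.float64(352.6)] topback 366.2 bell top 109.3 bell w 51.7 scene win [385.8 201.2] mouth [377.  219.2] hw 47.7
0.55 0.045 win [np.float64(145.4), np.float64(153.8), np.float64(177.6), np.float64(327.1)] topback 344.6 bell top 102.1 bell w 49.9 scene win [383.8 204.5] mouth [375.1 222.2] hw 45.7
0.6 0.035 win [np.float64(152.0), np.float64(161.8), np.float64(189.3), np.float64(355.3)] topback 365.7 bell top 102.9 bell w 52.6 scene win [385.4 201.2] mouth [375.8 219.6] hw 48.3
0.6 0.045 win [np.float64(140.8), np.float64(149.7), np.float64(174.9), np.float64(329.8)] topback 344.1 bell top 95.2 bell w 50.8 scene win [383.3 204.5] mouth [373.9 222.7] hw 46.3
```

Run:
```python
from h import *
import pickle
from scipy.optimize import least_squares
W,S,T,o=pickle.load(open("m.pkl","rb"))
R=Ro.from_euler('xyz',o["tool_rot"]).as_matrix(); G0=o["position"]-R[:,1]*.019
A=np.linspace(0,6.28,60)
def P(p,s,off,lx=0):
    th,s0,w=p; u=-np.cos(th)*R[:,1]-np.sin(th)*R[:,2]; v=np.cos(th)*R[:,2]-np.sin(th)*R[:,1]
    return G0+w*R[:,2]+(s-s0)*u+off*v+lx*R[:,0]
def res(p):
    y=lambda s:proj(W,"wrist",P(p,s,.012))[1]
    b=min(proj(W,"wrist",P(p,-.075,.018*np.cos(a),.018*np.sin(a)))[1] for a in A)
    return np.array([y(-.025)-160.6,y(-.005)-182.6,y(.075)-319,b-116.1,p[2]/.001*1])
for w in (0,1):
  r=least_squares(res,[.45,.045,0]) if w else least_squares(lambda q:res([q[0],q[1],0]),[.45,.045])
  print(r.x,r.fun); J=r.jac; print(np.sqrt(np.diag(np.linalg.inv(J.T@J))))
```

```text
[0.44846133 0.04585169] [ 0.90655497 -0.2743045  -0.10410433 -0.49633275  0.        ]
[0.00542353 0.00035148]
[4.47807261e-01 4.57401216e-02 1.02518893e-04] [ 0.89852854 -0.29282    -0.09614901 -0.47976982  0.10251889]
[0.00821593 0.00110882 0.00096628]
```

Everything agrees now: tilt 0.45 rad (0.50 wanted), with the grip 46 mm above the wand centre. I'll return to the rim and push it about 6 mm further, then lift and look again.

```bash
python3 -m crank '[{"hand":1,"dx":0,"dy":40,"dz":0,"yaw":0},{"hand":1,"dx":0,"dy":80,"dz":0,"yaw":0},{"hand":1,"dx":0,"dy":100,"dz":0,"yaw":0},{"hand":1,"dx":0,"dy":100,"dz":0,"yaw":0},{"hand":1,"dx":0,"dy":101,"dz":-3,"yaw":0},{"hand":1,"dx":0,"dy":102,"dz":-6,"yaw":0},{"hand":1,"dx":0,"dy":102,"dz":-6,"yaw":0},{"hand":1,"dx":0,"dy":102,"dz":-6,"yaw":0}]' 25
python3 -m crank '[{"hand":1,"dx":0,"dy":-10,"dz":0,"yaw":0},{"hand":1,"dx":0,"dy":-40,"dz":0,"yaw":0},{"hand":1,"dx":0,"dy":-80,"dz":0,"yaw":0},{"hand":1,"dx":0,"dy":-100,"dz":0,"yaw":0},{"hand":1,"dx":0,"dy":-100,"dz":0,"yaw":0},{"hand":1,"dx":0,"dy":-100,"dz":0,"yaw":0}]' 60
python3 - <<'E'
from h import *
import pickle
W=cam("wrist");o=bot.observe();print(o["position"],o["tool_rot"],o["qd"].round(3))
im2=bot.grab_frame("wrist")
pickle.dump((W,o),open("m2.pkl","wb")); cv2.imwrite("pics/m2_wrist.png",im2[:,:,::-1])
g=lambda a:np.clip(a.astype(float)*2,0,255).astype('uint8')
i=im2[:,:,::-1]
a=g(cv2.resize(i[75:185,275:375],None,fx=4,fy=4,interpolation=cv2.INTER_CUBIC))
b=g(cv2.resize(i[280:345,275:365],None,fx=4.4,fy=4.4,interpolation=cv2.INTER_CUBIC)*1.5); b=cv2.copyMakeBorder(b,0,440-b.shape[0],0,0,0)
cv2.imwrite("pics/mw4.png",np.hstack([a,b]))
E
```

```text
clock: 6.1
position: [0.5043, 0.1535, 0.1396]
tool_rot: [-1.568, 0.0, -1.573]
force: [5.3, -1.6, -5.0]
grip_width: 0.0231
clock: 6.6
position: [0.5038, 0.154, 0.2402]
tool_rot: [-1.567, 0.001, -1.572]
force: [-0.7, -0.3, -2.0]
grip_width: 0.0233
[0.50379593 0.15396875 0.2402184 ] [-1.56731342e+00  9.95249055e-04 -1.57214311e+00] [-0.005  0.043  0.007  0.032  0.009 -0.02  -0.006]
```

View pics/mw4.png

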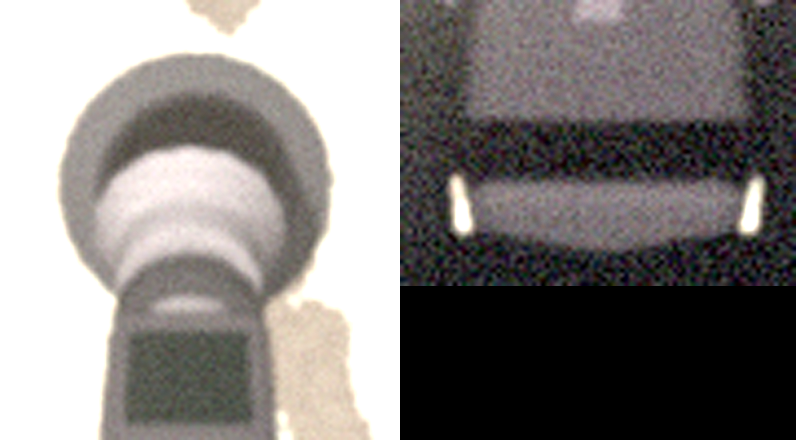

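In the crop the window edges are at 158.0 and 180.5, the bell's far edge at 111.5, and the top edge at 321.6.

Run:
```python
from h import *
import pickle
from scipy.optimize import least_squares
W,o=pickle.load(open("m2.pkl","rb"))
R=Ro.from_euler('xyz',o["tool_rot"]).as_matrix(); G0=o["position"]-R[:,1]*.019
A=np.linspace(0,6.28,60)
def P(p,s,off,lx=0):
    th,s0,w=p; u=-np.cos(th)*R[:,1]-np.sin(th)*R[:,2]; v=np.cos(th)*R[:,2]-np.sin(th)*R[:,1]
    return G0+w*R[:,2]+(s-s0)*u+off*v+lx*R[:,0]
def res(p):
    y=lambda s:proj(W,"wrist",P(p,s,.012))[1]
    b=min(proj(W,"wrist",P(p,-.075,.018*np.cos(a),.018*np.sin(a)))[1] for a in A)
    return np.array([y(-.025)-158,y(-.005)-180.5,y(.075)-321.6,b-111.5,p[2]/.001*1])
r=least_squares(res,[.45,.045,0]); print(r.x,r.fun)
p=r.x; print("bell x pred for lx=0",proj(W,"wrist",P(p,-.075,0,0)), "px/mm",proj(W,"wrist",P(p,-.075,0,.001))[0]-proj(W,"wrist",P(p,-.075,0,0))[0])
```

```text
[4.81340932e-01 4.54982001e-02 1.50541026e-04] [ 0.71604715 -0.0226589  -0.15173282 -0.49929658  0.15054103]
bell x pred for lx=0 [320.76116355 132.63939336] px/mm 1.3564241702869708
```

The tilt is now 0.48 rad, within about 1° of square, and the grip is 45.5 mm above the wand centre. Next I'll move to the pre-approach, 25 mm off the tip along the axis, turning 0.218 rad.

```bash
python3 -m crank '[{"hand":1,"dx":329,"dy":5,"dz":-50,"yaw":0.218},{"hand":1,"dx":329,"dy":5,"dz":-50,"yaw":0.218},{"hand":1,"dx":329,"dy":5,"dz":-50,"yaw":0.218},{"hand":1,"dx":329,"dy":5,"dz":-50,"yaw":0.218},{"hand":1,"dx":329,"dy":5,"dz":-50,"yaw":0.218},{"hand":1,"dx":329,"dy":5,"dz":-50,"yaw":0.218},{"hand":1,"dx":329,"dy":5,"dz":-50,"yaw":0.218},{"hand":1,"dx":329,"dy":5,"dz":-50,"yaw":0.218},{"hand":1,"dx":329,"dy":5,"dz":-50,"yaw":0.218},{"hand":1,"dx":329,"dy":5,"dz":-50,"yaw":0.218},{"hand":1,"dx":329,"dy":5,"dz":-50,"yaw":0.218},{"hand":1,"dx":329,"dy":5,"dz":-50,"yaw":0.218}]' 60
python3 - <<'E'
from h import *
import pickle
im=bot.grab_frame("scene")
W=cam("wrist");o=bot.observe();print(o["position"],o["tool_rot"],o["qd"].round(3))
im2=bot.grab_frame("wrist");im=bot.grab_frame("scene")
pickle.dump((W,o),open("n.pkl","wb"))
cv2.imwrite("pics/n_wrist.png",im2[:,:,::-1]);cv2.imwrite("pics/n_scene.png",im[:,:,::-1])
g=lambda a:np.clip(a.astype(float)*1.5,0,255).astype('uint8')
a=g(cv2.resize(im[100:200,240:340,::-1],None,fx=4,fy=4,interpolation=cv2.INTER_CUBIC))
cv2.imwrite("pics/n.png",np.hstack([a,g(im2[:,120:510,::-1])]))
E
```

```text
clock: 7.65
position: [0.453, -0.1741, 0.2326]
tool_rot: [-1.572, 0.0, -1.788]
force: [0.1, 0.1, -2.3]
grip_width: 0.0237
[ 0.45317191 -0.1739969   0.23277582] [-1.57130107e+00  3.90740096e-04 -1.78809000e+00] [-0.003 -0.002  0.005 -0.003  0.002  0.002  0.004]
```

View pics/n.png

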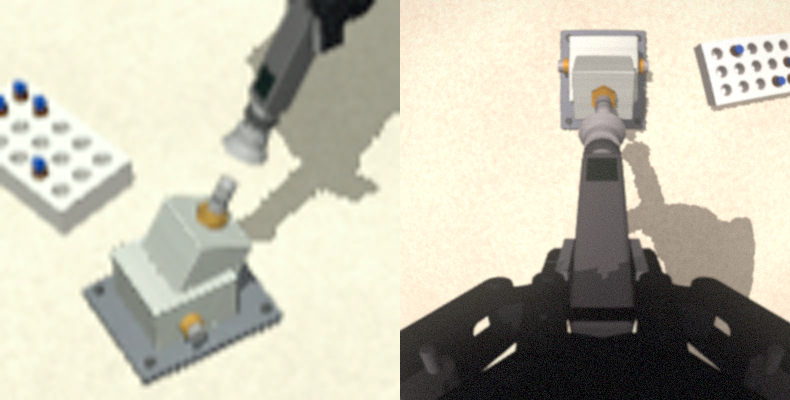

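The bell is right above the nipple and lined up in both views: wrist columns about 602–604, with the plate edges square to the tool. I'll zoom both to check the axis offset.

Run:
```python
from h import *
import pickle
W,o=pickle.load(open("n.pkl","rb")); S=cam("scene")
i=cv2.imread("pics/n_scene.png"); j=cv2.imread("pics/n_wrist.png")
g=lambda a:np.clip(a.astype(float)*1.4,0,255).astype('uint8')
a=g(cv2.resize(i[108:163,280:330],None,fx=9,fy=9,interpolation=cv2.INTER_CUBIC))
b=g(cv2.resize(j[75:155,290:350],None,fx=5.5,fy=5.5,interpolation=cv2.INTER_CUBIC)); b=cv2.copyMakeBorder(b,0,a.shape[0]-b.shape[0],0,0,0)
cv2.imwrite("pics/nz.png",np.hstack([a,b]))
R=Ro.from_euler('xyz',o["tool_rot"]).as_matrix(); G0=o["position"]-R[:,1]*.019
th=.481;u=-np.cos(th)*R[:,1]-np.sin(th)*R[:,2]
M=G0-.1205*u; print("u",u,"mouth",M)
d=np.array([-.468,.1038,.8776])
for s in (-.12,-.1,-.06): print("wand",proj(S,"scene",G0+u*s),(proj(S,"scene",G0+u*s)-[280,108])*9, (proj(W,"wrist",G0+u*s)-[290,75])*5.5)
t=np.array([.5195,-.1895,.125])
for s in (0,-.016,-.032): print("nip",proj(S,"scene",t+d*s),(proj(S,"scene",t+d*s)-[280,108])*9,(proj(W,"wrist",t+d*s)-[290,75])*5.5)
```

```text
u [-0.4514238   0.09931027  0.88676605] mouth [ 0.50757625 -0.1859731   0.14492051]
wand [301.27919851 136.94120116] [191.51278657 260.47081042] [169.01688425 320.99384392]
wand [304.01977392 131.42002115] [216.1779653  210.78019036] [168.86572882 403.2002244 ]
wand [309.65223395 120.0728327 ] [266.87010558 108.65549428] [168.51309782 612.45234061]
nip [297.42887918 143.23363117] [156.85991266 317.10268051] [175.25527775 226.77152805]
nip [295.23426177 147.49311584] [137.10835596 355.43804252] [175.12711529 176.94841544]
nip [293.06971526 151.69423656] [117.62743731 393.24812908] [175.01034543 132.22386633]
```

View pics/nz.png

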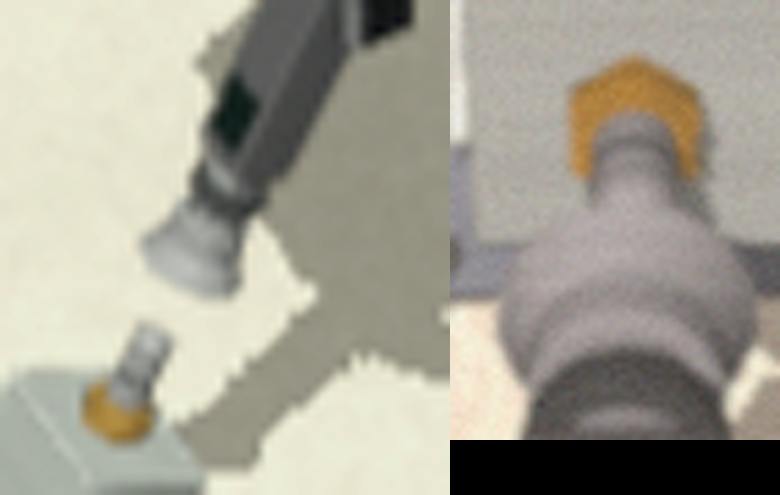

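Offsets: about 1 mm along tool +x and 1.5 mm along tool +z; the seat is about 38 mm from the tip along the axis. I'll advance 28 mm along the axis with those corrections and check.

```bash
python3 -m crank '[{"hand":1,"dx":1,"dy":0,"dz":1.5,"yaw":0},{"hand":1,"dx":1,"dy":6,"dz":5,"yaw":0},{"hand":1,"dx":1,"dy":12,"dz":8,"yaw":0},{"hand":1,"dx":1,"dy":18.5,"dz":11.5,"yaw":0},{"hand":1,"dx":1,"dy":24.5,"dz":15,"yaw":0},{"hand":1,"dx":1,"dy":24.5,"dz":15,"yaw":0},{"hand":1,"dx":1,"dy":24.5,"dz":15,"yaw":0}]' 80
python3 - <<'E'
from h import *
W=cam("wrist");o=bot.observe();print(o["position"],o["force"],o["moment"],o["tool_rot"])
im2=bot.grab_frame("wrist");im=bot.grab_frame("scene");o=bot.observe();print(o["position"],o["force"])
g=lambda a:np.clip(a.astype(float)*1.4,0,255).astype('uint8')
a=g(cv2.resize(im[108:163,280:330,::-1],None,fx=8,fy=8,interpolation=cv2.INTER_CUBIC))
b=g(cv2.resize(im2[75:155,290:350,::-1],None,fx=5.5,fy=5.5,interpolation=cv2.INTER_CUBIC)); 
cv2.imwrite("pics/p1.png",np.hstack([a,b]))
E
```

```text
clock: 8.38
position: [0.4674, -0.1794, 0.2079]
tool_rot: [-1.572, 0.0, -1.79]
force: [0.0, 0.2, -2.3]
grip_width: 0.0233
[ 0.46736031 -0.17935003  0.20788368] [ 0.016457    0.16900725 -2.33319882] [0.03625455 0.06483001 0.0128663 ] [-1.57198707e+00  2.51728787e-04 -1.78993055e+00]
[ 0.46742243 -0.17949868  0.20853678] [ 0.14159283  0.00296317 -1.52986223]
```

View pics/p1.png

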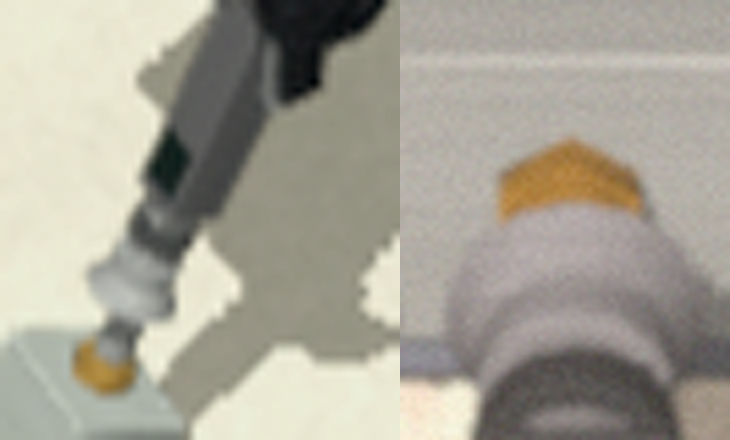

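The bell mouth is over the tip, centred on the collar (column 571.5 for both), with no contact force. I'll press on along the axis.

```bash
python3 -m crank '[{"hand":1,"dx":0,"dy":3.5,"dz":2,"yaw":0},{"hand":1,"dx":0,"dy":7,"dz":3.8,"yaw":0},{"hand":1,"dx":0,"dy":9.7,"dz":5.3,"yaw":0},{"hand":1,"dx":0,"dy":9.7,"dz":5.3,"yaw":0}]' 80
python3 -m crank '[{"hand":1,"dx":0,"dy":1.8,"dz":1,"yaw":0},{"hand":1,"dx":0,"dy":1.8,"dz":1,"yaw":0}]' 80
python3 -m crank '[{"hand":1,"dx":0,"dy":1.8,"dz":1,"yaw":0},{"hand":1,"dx":0,"dy":1.8,"dz":1,"yaw":0}]' 80
```

```text
clock: 8.82
position: [0.4722, -0.1804, 0.198]
tool_rot: [-1.573, 0.0, -1.79]
force: [-1.9, 1.1, -4.0]
grip_width: 0.0235
clock: 8.98
position: [0.4729, -0.1806, 0.1964]
tool_rot: [-1.573, 0.0, -1.79]
force: [-2.9, 3.0, -5.6]
grip_width: 0.0232
clock: 9.15
position: [0.4737, -0.1807, 0.1948]
tool_rot: [-1.573, 0.0, -1.79]
force: [-8.3, 3.8, 3.9]
grip_width: 0.0229
```

The axial push is near 10 N, but there's about 5 N sideways: the wand sits slightly too far in +v and +x. I'll shift about 1.5 mm across the axis before going on.

```bash
python3 -m crank '[{"hand":1,"dx":-0.6,"dy":0.7,"dz":-1.3,"yaw":0},{"hand":1,"dx":-0.6,"dy":0.7,"dz":-1.3,"yaw":0},{"hand":1,"dx":-0.6,"dy":0.7,"dz":-1.3,"yaw":0}]' 80
python3 -m crank '[{"hand":1,"dx":0,"dy":1.8,"dz":1,"yaw":0},{"hand":1,"dx":0,"dy":1.8,"dz":1,"yaw":0}]' 80
python3 - <<'E'
from h import *
o=bot.observe();print(o["position"],o["force"],o["moment"])
im2=bot.grab_frame("wrist");im=bot.grab_frame("scene")
g=lambda a:np.clip(a.astype(float)*1.4,0,255).astype('uint8')
a=g(cv2.resize(im[108:163,280:330,::-1],None,fx=8,fy=8,interpolation=cv2.INTER_CUBIC))
b=g(cv2.resize(im2[75:155,290:350,::-1],None,fx=5.5,fy=5.5,interpolation=cv2.INTER_CUBIC)); 
cv2.imwrite("pics/p2.png",np.hstack([a,b]));cv2.imwrite("pics/p2_wrist.png",im2[:,:,::-1])
E
```

```text
clock: 9.4
position: [0.473, -0.1803, 0.1947]
tool_rot: [-1.571, -0.0, -1.79]
force: [-6.5, 1.6, 5.2]
grip_width: 0.0231
clock: 9.57
position: [0.4741, -0.1805, 0.1927]
tool_rot: [-1.571, -0.0, -1.79]
force: [-6.5, 1.6, 3.5]
grip_width: 0.023
[ 0.47407886 -0.18050242  0.19265563] [-6.53366469  1.60877781  3.48774901] [ 0.36225571  1.41393814 -0.00526902]
```

View pics/p2.png

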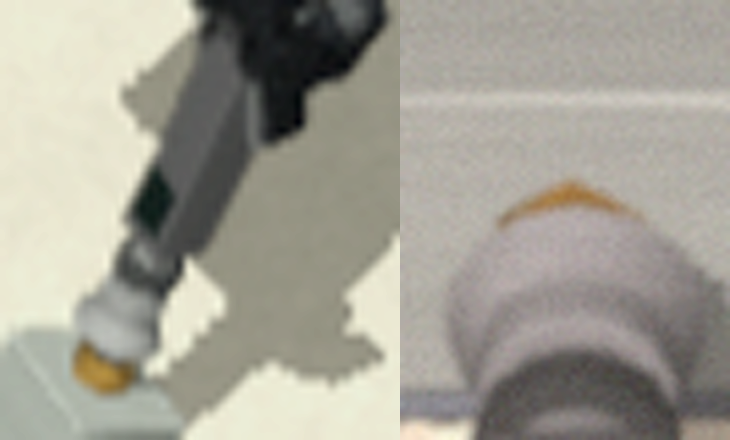

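The axial push has dropped to about 8 N, so the nipple has started in. There's still about 3 N sideways, so I'll ease 1 mm more across and press a further 5 mm.

```bash
python3 -m crank '[{"hand":1,"dx":0,"dy":0.5,"dz":-0.9,"yaw":0},{"hand":1,"dx":0,"dy":1.4,"dz":-0.4,"yaw":0},{"hand":1,"dx":0,"dy":2.3,"dz":0.1,"yaw":0},{"hand":1,"dx":0,"dy":3.1,"dz":0.5,"yaw":0},{"hand":1,"dx":0,"dy":3.1,"dz":0.5,"yaw":0}]' 80
python3 -m crank '[{"hand":1,"dx":0,"dy":0.9,"dz":0.5,"yaw":0},{"hand":1,"dx":0,"dy":1.8,"dz":1,"yaw":0},{"hand":1,"dx":0,"dy":1.8,"dz":1,"yaw":0}]' 80
```

```text
clock: 10.08
position: [0.475, -0.1806, 0.1895]
tool_rot: [-1.571, -0.0, -1.79]
force: [-3.8, 0.4, 2.6]
grip_width: 0.0229
clock: 10.33
position: [0.476, -0.1808, 0.1876]
tool_rot: [-1.571, -0.0, -1.79]
force: [-2.9, -0.5, 2.0]
grip_width: 0.023
```

Axial force is about 5 N and the sideways force only about 1 N, so it's snapping through as described. I'll go on to the cushion.

```bash
python3 -m crank '[{"hand":1,"dx":0,"dy":0.9,"dz":0.5,"yaw":0},{"hand":1,"dx":0,"dy":1.8,"dz":1,"yaw":0},{"hand":1,"dx":0,"dy":1.8,"dz":1,"yaw":0}]' 80
python3 -m crank '[{"hand":1,"dx":0,"dy":0.9,"dz":0.5,"yaw":0},{"hand":1,"dx":0,"dy":0.9,"dz":0.5,"yaw":0},{"hand":1,"dx":0,"dy":0.9,"dz":0.5,"yaw":0}]' 80
```

```text
clock: 10.58
position: [0.4768, -0.181, 0.186]
tool_rot: [-1.571, -0.0, -1.79]
force: [-5.9, 0.5, 7.3]
grip_width: 0.0233
clock: 10.83
position: [0.4772, -0.1811, 0.1853]
tool_rot: [-1.571, -0.0, -1.79]
force: [-6.3, 0.5, 9.9]
grip_width: 0.0231
```

Axial force is 13 N with no sideways force, so it's on the cushion with the valve open. I'll check the pictures, the tilt and the steadiness.

```bash
python3 -m crank '[{"hand":1,"dx":0,"dy":0,"dz":0,"yaw":0},{"hand":1,"dx":0,"dy":0,"dz":0,"yaw":0},{"hand":1,"dx":0,"dy":0,"dz":0,"yaw":0},{"hand":1,"dx":0,"dy":0,"dz":0,"yaw":0},{"hand":1,"dx":0,"dy":0,"dz":0,"yaw":0},{"hand":1,"dx":0,"dy":0,"dz":0,"yaw":0}]' 80
python3 - <<'E'
from h import *
import pickle
W=cam("wrist");o=bot.observe();print(o["position"],o["force"],o["moment"])
im2=bot.grab_frame("wrist");im=bot.grab_frame("scene")
pickle.dump((W,o),open("f.pkl","wb"))
g=lambda a,k=1.4:np.clip(a.astype(float)*k,0,255).astype('uint8')
a=g(cv2.resize(im[108:163,275:330,::-1],None,fx=7.2,fy=8,interpolation=cv2.INTER_CUBIC))
b=g(cv2.resize(im2[85:195,275:375,::-1],None,fx=4,fy=4,interpolation=cv2.INTER_CUBIC),1.8)
cv2.imwrite("pics/f.png",np.hstack([a,b]));cv2.imwrite("pics/f_wrist.png",im2[:,:,::-1]);cv2.imwrite("pics/f_scene.png",im[:,:,::-1])
E
```

```text
clock: 11.33
position: [0.4772, -0.1811, 0.1853]
tool_rot: [-1.571, -0.0, -1.79]
force: [-6.2, 0.4, 10.3]
grip_width: 0.0234
[ 0.47721364 -0.18109663  0.18534211] [-6.20113108  0.41309536 10.32283123] [ 0.13217136  1.38150239 -0.00223634]
```

View pics/f.png

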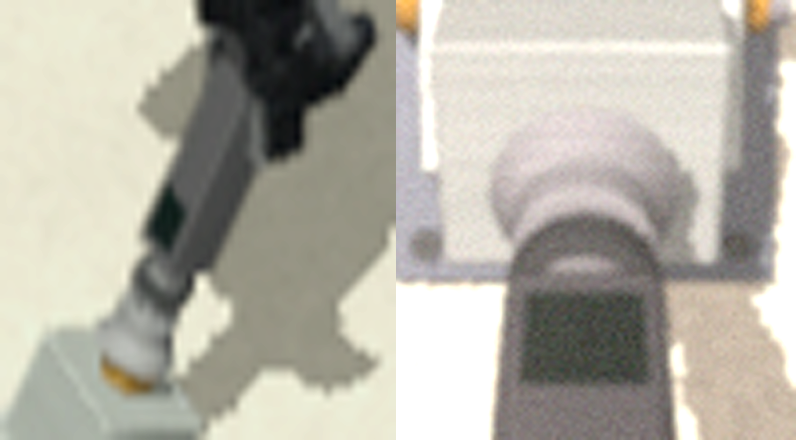

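View pics/f_scene.png

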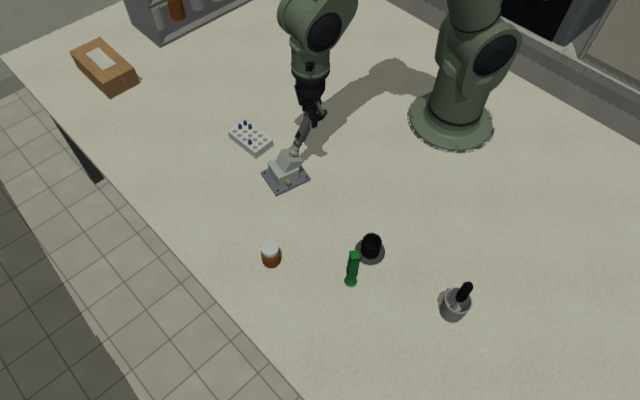

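Run:
```python
from workcell import bot
bot.job_done(); o=bot.observe(); print(o["clock"],o["force"],o["grip_width"])
```

```text
the job is handed in; nothing more can be done
the job is handed in; nothing more can be done
```

I handed the job in at about 11.4 s, with the wand still gripped at 80 N and its coupler pressed on the nipple. By the force readings, the valve is open.

**What I did:** I gripped the grey wand, swivelled it in the jaws against the rim of its fixed holder until its tilt matched the nipple, and lifted it out. I then turned it to the nipple's heading and pressed it on along the nipple's axis.

**Last checks:**
- **Push:** It rose to about 10 N, fell to about 5 N, then rose and held at about 13 N for half a second. That is the snap-through followed by the cushion spring. Sideways force was near zero.
- **Squareness:** The wand's tilt last measured 0.48 rad, against the nipple's 0.50. At the end, the same picture marks read within half a pixel of that measurement, so it is about 1° off square.
- **Bystanders:** The jar, rack and driver appear unmoved in the last picture.

**Disagreements:**
- **Height:** The coupler floor's height, worked out from the arm pose, came out about 4 mm lower than the estimated tip position predicts. I put that down to measurement error or slight slip in the grip; the forces and pictures agree with each other.
- **Tilt:** The first swivel gave only 0.45 rad, so I repeated it.
- **Sideways force:** There was about 5 N sideways when contact began, and I moved the wand about 2.5 mm across to remove it.

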